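# Latch the spring bar over the test sieve in its holding stand

### The arm

A 6-joint arm with a two-finger parallel gripper is mounted at the origin on a cart in front of the work surface, level with it; the furniture and walls round the work are solid. World frame = base frame: x ahead of the robot, y to its left, z up, the work surface at z = 0. Lengths are in m, angles in rad, forces in N, time in s.
With the tool pointing down it reaches from about 0.25 to 0.725 m from the base axis. Payload 4 kg.
Tool frame: the origin (TCP) lies at the very end of the fingers, on their centre line; the grasp point (between the pads) lies 19 mm behind it; z points along the fingers, y is the line along which they close (so a half turn about z gives the same grasp; the last joint's range is limited). The gripper opens to 85 mm and grips with 20 to 120 N. Pads are 22 mm wide; open, the fingers measure 114 mm over their backs; the gripper's body (76 mm by 85 mm) begins 54 mm behind the grasp point. The pads swing forward as they close: fully open they stand 13 mm farther back than shut.
Start: joints at [-1.303, 0.241, 0.005, 1.335, 0, 1.571], TCP at [0.132, -0.482, 0.231] pointing down, gripper open.
Joint ranges: [-2.72, 2.72], [-1.05, 1.87], [-1.09, 1.28], [-1.99, 2.15], [-1.42, 1.44], [-3.14, 3.14]. Speed limits (rad/s): [2.79, 2.79, 3.14, 3.14, 3.14, 3.14].

### API

Orientations are given as a unit quaternion [x, y, z, w].
In Python, from workcell import bot gives the robot as it stands.
- The arm moves only by the tool carry_out, never from a script. Its argument "increments" is one flat list of numbers, 5 for each row, row after row: the finger opening in cm, from 0 to 8.54, then the shift along the tool's x, y, z in cm, then the turn about the tool's z in rad. A call has exactly 5 rows; each row shifts and turns the commanded pose from where the row before left it, along the tool's axes as they then stand; what a row does not reach is not made up. A row lasts 1/8 s, in which the tool goes at most 62.5 mm and 10.7 degrees, less where a joint would pass 70% of its speed; a pose out of reach is approached as far as the arm can. A call with a gripper value outside its range is refused whole. The fingers move at their own pace and stop on an object; the grip force is fixed at half the most. Time passes only in rows, so rows that do not move let the fingers close, or fill a call up. It gives the time, the measured TCP pose, the force, the opening and the grip force at its end, in the units of the state.
- bot.get_obs(): the state, without advancing time (a new reading comes with each control period).
- bot.camera(name): name is "scene" or "top" or "wrist"; returns a dict with "pixels" (384x512x3 uint8, blue, green, red), "range_z" (384x512 float32, m along the optical axis (not along the pixel's ray), 0 where there is no reading), "mtx" (3x3 intrinsics, pixels), "D" ([k1, k2, p1, p2, k3] as OpenCV has them; the pictures are not rectified), "eye" and "attitude" of the camera in the world. Camera axes: x right, y down, z forward; pixel columns grow to the right and rows downward; lengths in m; the calibration is good to about 2 mm. A picture is of the moment at which its call begins.
- bot.job_done(): hands the job in; it is judged then, once.
Trained networks look in a picture, given as the dict that the camera call returned (one of the last four; its "shot" number tells which), for a name from the list of things; names that differ only in an ending like _2 or _b are one class to them, and where a whole thing is asked for, a point or a joint stands for the part that bears it (a point fixed in the world has none). Each returns a list of dicts, best first, with "p" (0 to 1); they miss things now and then, are a little off and sometimes report something else, mostly with a low value. They report only what shows in the picture. A call takes as long as a camera call. They do not tell look-alikes from the thing itself.
- bot.find_in(picture, name): "xyz" ([x, y, z] in m, in the coordinates of the camera as it stood for that picture, good to about 4 mm: the middle of the surface that is visible of it).
- bot.regions_of(picture, name): "mask" (384x512 bool, what is visible of it).
- bot.place_of(picture, name): "xyz" ([x, y, z] in m, in the coordinates of the camera as it stood for that picture, good to about 4 mm: a listed point, or the origin of a listed thing).
The state is a dict: "clock": time; "joint_pos": joint angles; "joint_vel": joint speeds; "tau": joint torques, N m; "eef_pos": TCP position; "tool_rot": TCP orientation; "ft_force": force on the tool from outside, world axes, zero at the start; "ft_torque": the same for the moment, N m; "grip_width": finger opening in m; "grasp_force": force on a finger pad.
Only numpy, scipy, OpenCV 4.12 (cv2) and the standard library are available. Lean on these libraries where they do the work, as an engineer would, in place of code of your own. Each camera call takes 0.05 s, during which the arm holds its last target. There are 200 camera calls.

### The job

Two holding stands with sprung bars stand on the bench, both open. Secure the test sieve for shaking: take the red handle of the bar on the stand that holds the sieve, lift the bar a little, swing it across the sieve against its spring, set it down behind the yellow tooth of the catch and let go, so that it stays latched. Leave the other stand, with the flat tin, open, and leave the sieve in its seat.

Things in the scene. Friction and masses are not known exactly. Their poses are not given: they have to be found in the camera images.
- sieve_stand_grip (a point): point to hold on the upright red handle (round, 16 mm thick, standing 40 mm above the bar) of the bar on the stand that holds the sieve: on the handle's axis, 22 mm above the bar's top, 18 mm below the handle's top, 115 mm from the hinge axis. Moves with the bar; 88 mm above the bench when the bar rests down. The level steel bar under it is 14 mm wide and 10 mm thick.
- sieve_stand_pivot (a point): point at bench height on the upright hinge axis of the sieve stand's bar (steel post with coil spring, top 104 mm above the bench). Its axes are the fixed stand's: z up, +y from the post over the sieve's centre (70 mm away) to the catch (140 mm away). The parked bar points nearly to -x. The stand's plate is 110 x 190 mm, 12 mm thick, its centre 70 mm away along +y.
- sieve_stand_catch (a point): point on the catch where the latched lug rests: against the yellow tooth, at the tooth's top, 54 mm above the bench; axes as the stand's. The tooth (10 mm thick) lies 4 to 14 mm from it towards -x; on the +x side is a gap to a dark back stop 37 mm away. A steel lug, 8 mm wide, under the bar's end (140 mm from the hinge axis) drops in the gap; its foot is 39 mm above the bench when the bar rests down.
- sieve_stand_bar (a joint): swing of the sieve stand's bar, rad: 0 parked, growing clockwise seen from above (bearing from the stand's +x, counter-clockwise, is 2.871 minus it). 1.30 latched, lug on tooth, bar along +y; 1.53 end stop; about 1.41 is mid-gap. Not lifted, the lug is stopped by the tooth at about 1.17. The spring pulls back to 0 with 1.3 N at the handle when parked, 5 N at the latch; let go early, it flies back.
- sieve_stand_lift (a joint): lift of the sieve stand's bar along its post, m: 0 resting, 0.03 at most. The lug needs 15 mm to pass over the tooth; about 20 mm is a good lift. Weight and a spring press it down with 3 to 4 N.
- test_sieve: round steel test sieve, 77 mm across and 40 mm high, loose in a shallow ring on the sieve stand; origin at the centre of its underside, z up.
- sieve_stand_seat (a point): centre of the sieve's seat on the sieve stand's plate, 12 mm above the bench.
- tin_stand_bar (a joint): swing of the bar of the other, equal stand, which holds a flat round tin (68 mm across, 21 mm high): 0 parked open, same meaning. It is to stay open.
Things that resemble listed ones, but are neither listed nor needed, are in the scene too. What is meant by the test_sieve is not blue or green, and is the larger of those in its own colour.

How it is judged:
By the outcome, as a careful person would: the job done as asked, in the order asked, and still so for the second after the job is handed in, with the robot touching nothing.
It also fails if it takes over 38 s, if anything falls off the work surface, if the arm or the gripper's body presses on something with over 40 N, if the wrist force passes 120 N, or if a joint passes its speed limit or range.

## Working session

There is one attempt and no reset: what is moved stays moved. The work goes in short steps, Python scripts to look and compute and a tool call to move; the robot and the scene stay as the last step left them, time stands still between calls to the robot, and variables do not carry over. Pictures are saved under pics/ and viewed, at most 10 in all, crops included, and the job is handed in when it is done.

Besides the shell and the picture viewer there is one more tool, called after "Emit:" as name(argument=value, ...), one argument or row to a line, values as JSON. carry_out: Moves the arm, as the interface text tells. Its arguments: {"type":"object","properties":{"increments":{"type":"array","items":{"type":"number"}}},"required":["increments"]}

```bash
mkdir -p pics
cat > h.py <<'E'
import numpy as np, cv2
from scipy.spatial.transform import Rotation as R
from workcell import bot
def w(c,p):
    a=np.array(c["attitude"]); M=R.from_quat(a).as_matrix() if a.size==4 else a.reshape(3,3)
    return M@np.array(p)+np.array(c["eye"])
def px(c,p): 
    return cv2.projectPoints(np.array(p,float).reshape(1,3),np.zeros(3),np.zeros(3),np.array(c["mtx"]),np.array(c["D"]))[0].ravel().round()
E
python3 - <<'E'
from h import *
ims=[]
for n in("scene","top"):
    c=bot.camera(n); ims.append(c["pixels"])
    print(n,np.round(c["eye"],3),np.round(c["attitude"],3).tolist())
    for k in("sieve_stand_grip","sieve_stand_pivot","sieve_stand_catch","test_sieve","sieve_stand_seat"):
        for d in bot.place_of(c,k): print(k,round(d["p"],2),w(c,d["xyz"]).round(3),px(c,d["xyz"]))
cv2.imwrite("pics/a.png",ims[0]);cv2.imwrite("pics/b.png",ims[1])
print(bot.get_obs())
E
```

```text
scene [ 0.196 -0.774  0.664] [0.867, -0.264, 0.121, -0.406]
sieve_stand_grip 0.91 [ 0.483 -0.303  0.088] [244. 237.]
sieve_stand_pivot 0.87 [ 0.592 -0.338  0.002] [295. 253.]
sieve_stand_catch 0.93 [ 0.598 -0.2    0.053] [262. 202.]
test_sieve 0.71 [ 0.454 -0.223 -0.001] [215. 248.]
test_sieve 0.66 [ 0.55  -0.448  0.   ] [312. 297.]
test_sieve 0.6 [ 0.598 -0.264  0.014] [277. 229.]
test_sieve 0.6 [ 0.722 -0.351 -0.002] [341. 235.]
test_sieve 0.53 [ 0.483 -0.303  0.089] [244. 237.]
sieve_stand_seat 0.95 [ 0.594 -0.27   0.006] [277. 234.]
sieve_stand_seat 0.24 [ 0.483 -0.304  0.09 ] [244. 237.]
top [ 0.384 -0.177  1.269] [-0.696, 0.713, -0.057, 0.055]
sieve_stand_grip 0.77 [ 0.486 -0.303  0.086] [297. 223.]
sieve_stand_pivot 0.96 [ 0.59  -0.342 -0.002] [306. 188.]
sieve_stand_pivot 0.55 [ 0.601 -0.262  0.008] [277. 184.]
sieve_stand_pivot 0.54 [ 0.596 -0.264  0.011] [278. 186.]
sieve_stand_catch 0.77 [ 0.595 -0.197  0.055] [254. 184.]
test_sieve 0.82 [ 0.595 -0.262  0.014] [278. 186.]
test_sieve 0.64 [ 0.717 -0.345  0.001] [306. 143.]
test_sieve 0.6 [ 0.552 -0.446 -0.002] [344. 201.]
sieve_stand_seat 0.78 [ 0.601 -0.265  0.008] [279. 184.]
{'clock': 0.6, 'joint_pos': array([-1.30301365e+00,  2.40570470e-01,  5.01070911e-03,  1.33522012e+00,
       -3.85416449e-06,  1.57080633e+00]), 'joint_vel': array([9.64055447e-05, 9.08159254e-04, 9.89837541e-04, 1.29718266e-03,
       2.08711565e-03, 2.22700908e-03]), 'tau': array([ 7.24745896e-04, -3.71971786e+01,  2.52573359e+01,  1.33570353e-03,
        1.12212857e-05, -8.78254440e-06]), 'eef_pos': array([ 0.13229493, -0.48217723,  0.23132532]), 'tool_rot': array([ 9.91050605e-01,  1.33486701e-01, -8.11956991e-07,  8.40765058e-06]), 'ft_force': array([0.32534237, 0.39923467, 0.2853944 ]), 'ft_torque': array([ 0.04425357, -0.00343472,  0.00943882]), 'grasp_force': 0.0, 'grip_width': 0.08541401088565273}
```

View pics/a.png

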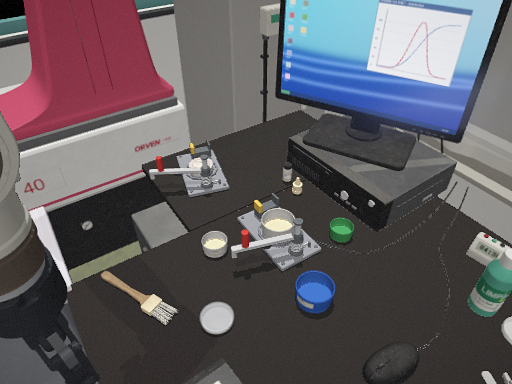

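View pics/b.png

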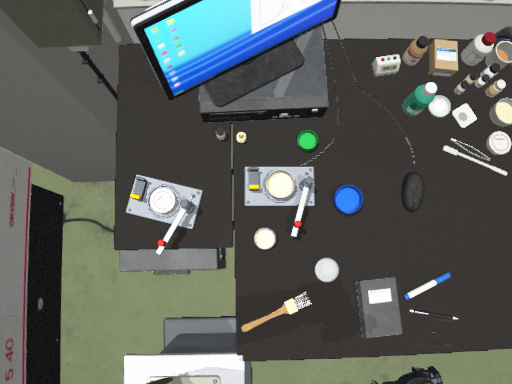

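The scene view shows two stands. The near one, at scene (277,230) and top (278,186), holds a tall steel sieve. The far one, at scene (202,168) and top (162,201), holds a flat round tin. Lookalikes are a loose small sieve at top (264,238), a blue sieve (348,199) and a green one (307,140). The near stand fits the task, so I'll confirm it in one enlarged crop.

Run:
```python
from h import *
im=cv2.imread("pics/a.png")[130:280,140:340]
cv2.imwrite("pics/c.png",cv2.resize(im,(800,600),interpolation=cv2.INTER_CUBIC))
o=bot.get_obs(); Rt=R.from_quat(o["tool_rot"]).as_matrix()
print(Rt.T@(np.array([.484,-.303,.15])-o["eef_pos"])*100)
```

```text
[38.65789845 -7.97375737  8.13225233]
```

View pics/c.png

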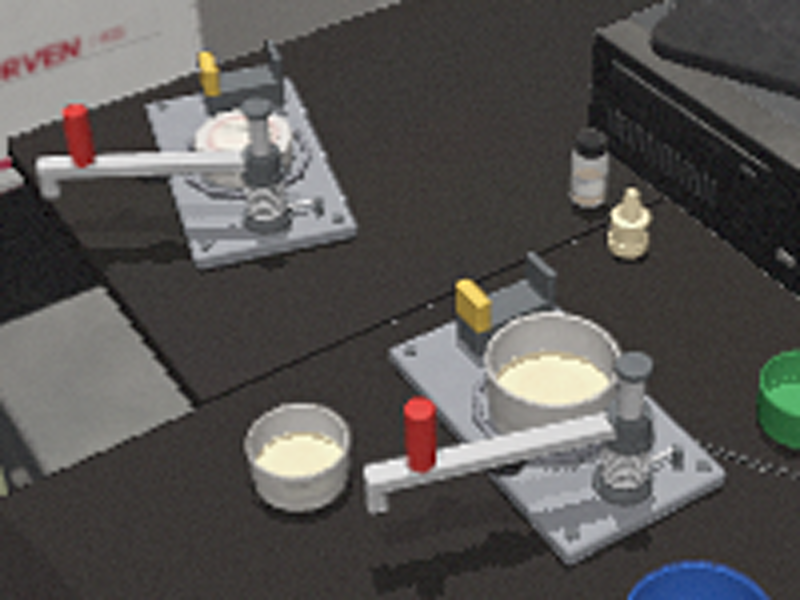

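The crop confirms it: the near stand, with its red handle at crop (420,435), holds the deep sieve. The far stand holds the flat tin. I'm approaching the near handle.

Emit:
carry_out(
  increments=[8.5,4,-0.8,0,0,8.5,4,-0.8,0,0,8.5,4,-0.8,0,0,8.5,4,-0.8,0,0,8.5,4,-0.8,0,0],
)

```text
clock: 1.23
eef_pos: [0.3157, -0.3901, 0.2314]
tool_rot: [0.991, 0.133, 0.0, 0.0]
ft_force: [-0.4, -0.8, 0.2]
grip_width: 0.0848
grasp_force: 0.0
```

Emit:
carry_out(
  increments=[8.5,4,-0.8,0,0,8.5,4,-0.8,0,0,8.5,4,-0.8,0,0,8.5,3.5,-0.8,0,0,8.5,0,0,0,0.15],
)

```text
clock: 1.85
eef_pos: [0.4578, -0.3173, 0.2309]
tool_rot: [0.998, 0.059, 0.0, -0.0]
ft_force: [-0.6, 0.1, -0.1]
grip_width: 0.0849
grasp_force: 0.0
```

Emit:
carry_out(
  increments=[8.5,0,0,1,0.15,8.5,0,0,1,0.15,8.5,0,0,0,0.15,8.5,0,0,0,0,8.5,0,0,0,0],
)

```text
clock: 2.48
eef_pos: [0.4557, -0.3189, 0.2115]
tool_rot: [0.986, -0.164, 0.0, 0.0]
ft_force: [-0.7, 0.0, -0.8]
grip_width: 0.0849
grasp_force: 0.0
```

Run:
```python
from h import *
c=bot.camera("wrist"); cv2.imwrite("pics/d.png",c["pixels"])
for k in("sieve_stand_grip","sieve_stand_pivot","sieve_stand_catch","sieve_stand_seat"):
    for d in bot.place_of(c,k): print(k,round(d["p"],2),w(c,d["xyz"]).round(4),px(c,d["xyz"]))
o=bot.get_obs(); Rt=R.from_quat(o["tool_rot"]).as_matrix()
print(o["clock"],o["eef_pos"],o["joint_pos"].round(2),Rt.round(3).tolist())
for g in bot.place_of(c,"sieve_stand_grip"): print(Rt.T@(w(c,g["xyz"])-o["eef_pos"])*100)
```

```text
sieve_stand_grip 0.86 [ 0.4831 -0.3042  0.0877] [233. 163.]
sieve_stand_pivot 0.95 [ 0.5916 -0.3426  0.0018] [237.  48.]
sieve_stand_catch 0.69 [ 0.5946 -0.1933  0.0528] [95. 90.]
2.725 [ 0.45564495 -0.31885303  0.21143183] [-0.61  0.36  0.12  1.33  0.    2.86] [[0.946, -0.326, 0.0], [-0.326, -0.946, -0.0], [0.0, 0.0, -1.0]]
[ 2.11779155 -2.27690875 12.3706295 ]
```

View pics/d.png

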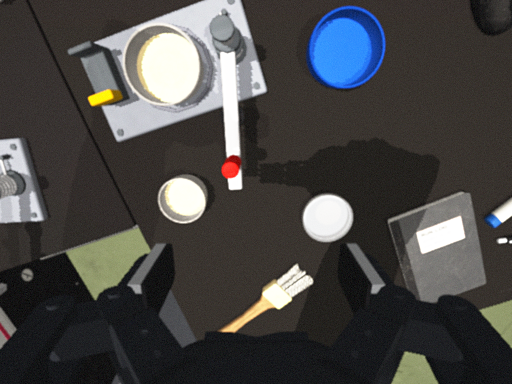

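The wrist view shows the red handle at (231,168) and the sieve at (168,65), which agrees with the estimates. The last joint is near its limit for a clockwise swing, so I'll take the equivalent grasp half a turn back.

Emit:
carry_out(
  increments=[8.5,2.2,-2.35,0,0,8.5,0,0,0,-0.18,8.5,0,0,0,-0.18,8.5,0,0,0,-0.18,8.5,0,0,0,-0.18],
)

```text
clock: 3.4
eef_pos: [0.4841, -0.3037, 0.2113]
tool_rot: [0.981, 0.196, -0.0, -0.0]
ft_force: [-0.1, -0.2, -0.4]
grip_width: 0.0851
grasp_force: 0.0
```

Emit:
carry_out(
  increments=[8.5,0,0,0,-0.18,8.5,0,0,0,-0.18,8.5,0,0,0,-0.18,8.5,0,0,0,-0.18,8.5,0,0,0,-0.18],
)

```text
clock: 4.03
eef_pos: [0.4841, -0.3038, 0.2114]
tool_rot: [0.798, 0.603, 0.0, 0.0]
ft_force: [0.5, -0.4, -0.6]
grip_width: 0.085
grasp_force: 0.0
```

Emit:
carry_out(
  increments=[8.5,0,0,0,-0.18,8.5,0,0,0,-0.18,8.5,0,0,0,-0.18,8.5,0,0,0,-0.18,8.5,0,0,0,-0.18],
)

```text
clock: 4.65
eef_pos: [0.4841, -0.3038, 0.2113]
tool_rot: [0.456, 0.89, 0.0, 0.0]
ft_force: [-0.4, 0.0, 0.8]
grip_width: 0.0848
grasp_force: 0.0
```

Emit:
carry_out(
  increments=[8.5,0,0,2,-0.18,8.5,0,0,2,-0.18,8.5,0,0,2,-0.18,8.5,0,0,0,-0.08,8.5,0,0,0,0],
)

```text
clock: 5.28
eef_pos: [0.484, -0.3037, 0.1511]
tool_rot: [0.166, 0.986, 0.0, -0.0]
ft_force: [0.6, -0.1, 0.4]
grip_width: 0.0847
grasp_force: 0.0
```

Run:
```python
from h import *
c=bot.camera("wrist"); cv2.imwrite("pics/e.png",c["pixels"])
o=bot.get_obs(); Rt=R.from_quat(o["tool_rot"]).as_matrix()
print(o["clock"],o["eef_pos"],o["joint_pos"].round(2),Rt.round(3).tolist())
for k in("sieve_stand_grip","sieve_stand_pivot"):
  for g in bot.place_of(c,k): print(k,g["p"],w(c,g["xyz"]).round(4),px(c,g["xyz"]),Rt.T@(w(c,g["xyz"])-o["eef_pos"])*100)
```

```text
5.325 [ 0.48418784 -0.30385275  0.15144852] [-0.56  0.43  0.06  1.2   0.   -0.23] [[-0.944, 0.329, 0.0], [0.329, 0.944, -0.0], [-0.0, -0.0, -1.0]]
sieve_stand_grip 0.88 [ 0.481  -0.3021  0.0908] [256. 204.] [0.36238479 0.06250169 6.06565808]
sieve_stand_pivot 0.63 [ 0.5897 -0.3381  0.0021] [257. 271.] [-11.08757971   0.2313297   14.93999806]
```

View pics/e.png

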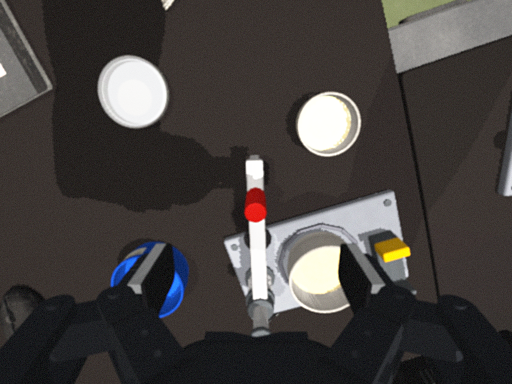

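The handle, at (256,205), is centred between the fingers and the bar lies along tool x. I'm descending and closing.

Emit:
carry_out(
  increments=[8.5,0.1,0,2.5,0,8.5,0,0,2.5,0,8.5,0,0,2,0,8.5,0,0,1,0,6,0,0,0,0],
)

```text
clock: 6.05
eef_pos: [0.4829, -0.3033, 0.071]
tool_rot: [0.166, 0.986, 0.0, -0.0]
ft_force: [0.7, -0.3, -0.5]
grip_width: 0.0691
grasp_force: 0.0
```

Emit:
carry_out(
  increments=[0.5,0,0,0,0,0.5,0,0,0,0,0.5,0,0,0,0,0.5,0,0,0,0,0.5,0,0,0,0],
)

```text
clock: 6.68
eef_pos: [0.4833, -0.3038, 0.0719]
tool_rot: [0.166, 0.986, -0.0, 0.0]
ft_force: [-0.7, -0.9, 3.2]
grip_width: 0.0145
grasp_force: 58.4
```

Emit:
carry_out(
  increments=[0.5,0,0,-0.7,0,0.5,0,0,-0.7,0,0.5,0,0,-0.7,0,0.5,-0.1,1.49,0,0.13,0.5,-0.1,1.49,0,0.13],
)

```text
clock: 7.3
eef_pos: [0.4959, -0.2768, 0.0923]
tool_rot: [0.295, 0.956, -0.0, -0.001]
ft_force: [2.2, -3.8, -3.9]
grip_width: 0.0143
grasp_force: 58.5
```

Emit:
carry_out(
  increments=[0.5,-0.1,1.49,0,0.13,0.5,-0.1,1.49,0,0.13,0.5,-0.1,1.49,0,0.13,0.5,-0.1,1.49,0,0.13,0.5,-0.1,1.49,0,0.13],
)

```text
clock: 7.92
eef_pos: [0.552, -0.2312, 0.0911]
tool_rot: [0.584, 0.811, -0.001, -0.004]
ft_force: [-3.3, -1.9, -3.5]
grip_width: 0.0148
grasp_force: 58.5
```

Emit:
carry_out(
  increments=[0.5,-0.1,1.49,0,0.13,0.5,-0.1,1.49,0,0.13,0.5,-0.1,1.49,0,0.13,0.5,-0.06,1.15,0,0.1,0.5,0,0,0,0],
)

```text
clock: 8.55
eef_pos: [0.607, -0.2254, 0.0899]
tool_rot: [0.762, 0.648, -0.002, -0.005]
ft_force: [-5.7, 3.9, -3.5]
grip_width: 0.0143
grasp_force: 58.6
```

Run:
```python
from h import *
c=bot.camera("scene"); im=c["pixels"]
o=bot.get_obs(); e=o["eef_pos"]; print(o["clock"],e,o["ft_force"])
# circle centre from start and current pose with R=.115
p=np.array([.483,-.3038]);q=e[:2];m=(p+q)/2;d=q-p;L=np.linalg.norm(d)
n=np.array([d[1],-d[0]])/L; print("swing",2*np.arcsin(L/2/.115),"pivot",m+n*np.sqrt(.115**2-L*L/4), "dist", np.linalg.norm(q-[.591,-.3405]), np.arctan2(*(q-[.591,-.3405])[::-1]))
cv2.imwrite("pics/f.png",cv2.resize(im[130:280,180:380],(800,600),interpolation=cv2.INTER_CUBIC))
```

```text
8.6 [ 0.60671582 -0.22535753  0.09002888] [-5.31656154  3.76473692 -3.00746724]
swing 1.380955826323607 pivot [ 0.59233321 -0.33945459] dist 0.11621005250551485 1.43514438275087
```

View pics/f.png

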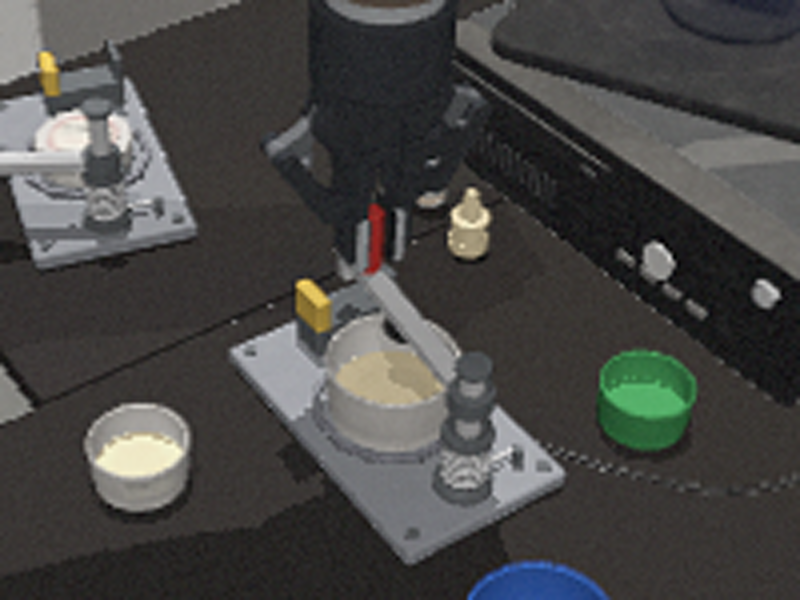

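The bar lies across the sieve, about 1.38 rad by the TCP, past the yellow tooth at crop (313,305). I'm setting it down.

Emit:
carry_out(
  increments=[0.5,0,0.2,0,0.02,0.5,0,0,0.7,0,0.5,0,0,0.7,0,0.5,0,0,0.6,0,0.5,0,0,0,0],
)

```text
clock: 9.22
eef_pos: [0.6097, -0.2254, 0.0725]
tool_rot: [0.768, 0.64, -0.001, -0.004]
ft_force: [-5.6, 6.1, 3.2]
grip_width: 0.0144
grasp_force: 59.4
```

Run:
```python
from h import *
c=bot.camera("scene"); o=bot.get_obs(); print(o["eef_pos"],o["ft_force"])
cv2.imwrite("pics/g.png",cv2.resize(c["pixels"][170:270,220:353],(800,600),interpolation=cv2.INTER_CUBIC))
```

```text
[ 0.609581   -0.2253375   0.07242515] [-5.65522097  5.77162477  2.92071402]
```

View pics/g.png

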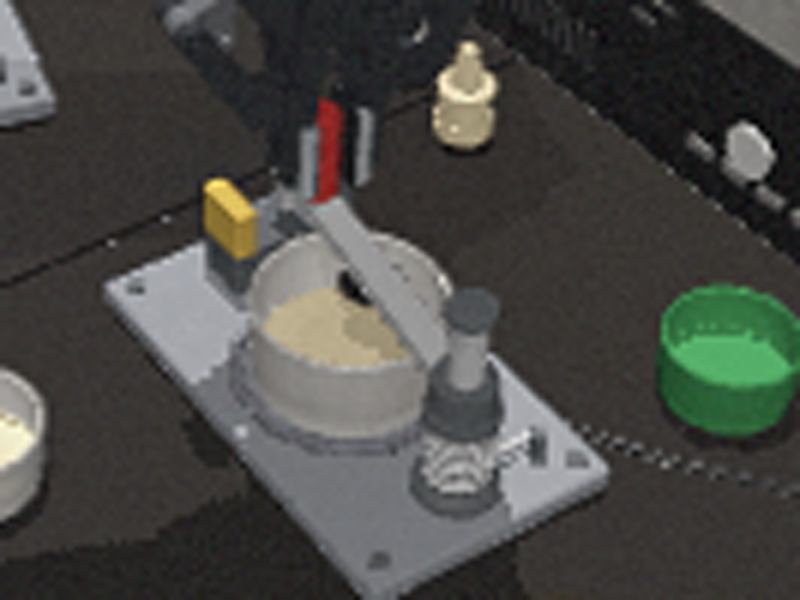

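The bar is down at its resting height and the lug is in the gap. I'm easing it back onto the tooth before opening the fingers.

Emit:
carry_out(
  increments=[0.5,0,-0.4,0,-0.03,0.5,0,-0.4,0,-0.03,0.5,0,-0.4,0,-0.03,0.5,0,-0.2,0,0,0.5,0,0,0,0],
)

```text
clock: 9.9
eef_pos: [0.5964, -0.224, 0.0725]
tool_rot: [0.738, 0.674, -0.0, -0.003]
ft_force: [-2.7, 3.9, 2.3]
grip_width: 0.0142
grasp_force: 59.1
```

Emit:
carry_out(
  increments=[2,0,0,0,0,4,0,0,0,0,6,0,0,0,0,6,0,0,0,0,6,0,0,0,0],
)

```text
clock: 10.52
eef_pos: [0.5989, -0.2265, 0.0724]
tool_rot: [0.739, 0.673, 0.0, 0.0]
ft_force: [-0.6, 0.3, -0.9]
grip_width: 0.0604
grasp_force: 0.0
```

Emit:
carry_out(
  increments=[6,0,0,-2,0,6,0,0,-3,0,6,0,0,-4,0,6,0,0,-4,0,6,0,0,0,0],
)

```text
clock: 11.15
eef_pos: [0.601, -0.2272, 0.207]
tool_rot: [0.739, 0.673, 0.002, 0.004]
ft_force: [-1.1, -0.6, -0.5]
grip_width: 0.0601
grasp_force: 0.0
```

Run:
```python
from h import *
c=bot.camera("scene"); 
cv2.imwrite("pics/i.png",cv2.resize(c["pixels"][130:280,140:340],(800,600),interpolation=cv2.INTER_CUBIC))
for k in("sieve_stand_grip","sieve_stand_seat","test_sieve"):
  for g in bot.place_of(c,k)[:3]: print(k,g["p"],w(c,g["xyz"]).round(4),px(c,g["xyz"]))
```

```text
sieve_stand_grip 0.59 [ 0.5959 -0.2213  0.0887] [266. 195.]
sieve_stand_grip 0.58 [ 0.5907 -0.3361  0.002 ] [293. 253.]
sieve_stand_seat 0.91 [ 0.5949 -0.269   0.0069] [277. 233.]
test_sieve 0.91 [ 0.5499 -0.4486 -0.0021] [312. 298.]
test_sieve 0.82 [ 0.5975 -0.2638  0.0102] [277. 230.]
test_sieve 0.65 [ 0.4538 -0.2178  0.0015] [214. 246.]
```

View pics/i.png

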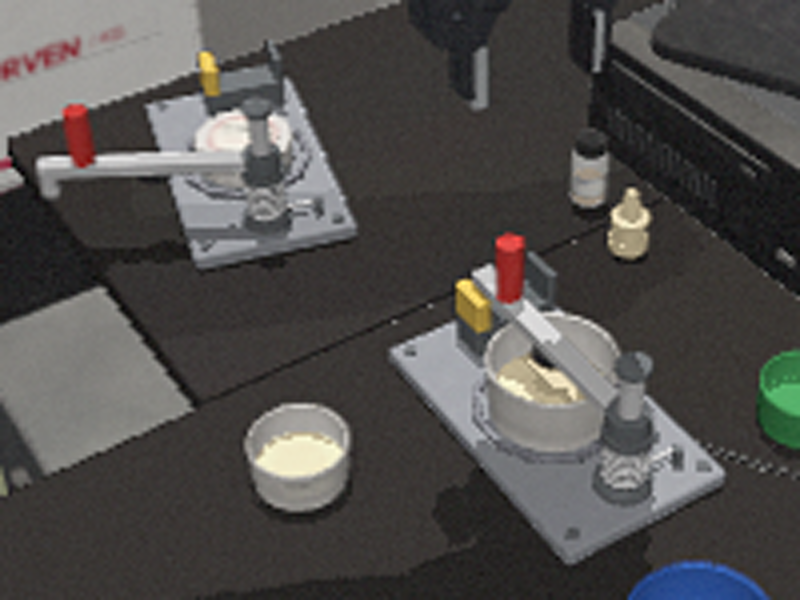

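The bar stays latched behind the tooth, with its handle at crop (509,268). The sieve is still in its seat, the tin stand is still open, and the arm is clear.

```bash
python3 -c "
from workcell import bot
print(bot.job_done())"
```

```text
the job is handed in; nothing more can be done
None
```

The sieve stand's bar is latched behind the yellow tooth, the sieve is still in its seat, the tin stand is still open, and the job is handed in; the last reading before hand-in was 11.2 s.

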